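# Unstack the tube blocks into their docks

## Task

Take the pile of aluminium tube blocks apart and set each block upright and flat in the dock of its own shape: the long one in the long tray, the round one in the round tray, the small six-sided one in the six-sided tray. Press the square one down on the plate with the four studs until the studs are fully in its sockets and it sits flat on the plate. Leave the brown bottle and the glass dish where they stand.

Things in the scene. Friction and masses are not known exactly. Their poses are not given: they have to be found in the camera images.
- longblock_mid (a point): Long aluminium tube block, bottom of the pile, 60 mm (x) by 150 mm (y), 36 mm high, two rows of six dark wells. Point: its centre, 18 mm above its underside; z up, y along its length. The square and round blocks stand on it, centred 42 mm either side of its middle along y (either one at either end).
- squareblock_mid (a point): Square aluminium tube block, 46 x 46 mm, 36 mm high, 3 by 3 wells on top. In its underside four square sockets, 19 mm wide, 10 mm deep, centred 10.5 mm either way from the middle in x and y. Point: its centre, 18 mm above its underside; z up, x and y square to its sides. Starts on the long block, within 6 degrees of parallel.
- roundblock_mid (a point): Round bare-aluminium tube block, diameter 46 mm, 36 mm high, ring of six wells in its top. The point is its centre, 18 mm above its underside; z up. Starts on the long block.
- hexblock_mid (a point): Small six-sided bare-aluminium tube block, 30 mm across flats (34.6 mm across corners), 36 mm high, one well in its top. The point is its centre, 18 mm above its underside; z up, x square to one pair of flats. Starts at the top of the pile, on the square or on the round block.
- longdock: Long dock, fixed: shallow tray, grey floor, black lip, outside 84 mm (x) by 174 mm (y), recess 74 by 164 mm; recess floor 6 mm above the bench, lip 12 mm. Takes the long block lengthwise, either way round. Origin: centre of its underside, on the bench; z up, y along its length.
- studdock: Black square plate, 60 x 60 mm, 6 mm thick, no lip, fixed; four grey tapered studs 8 mm high (13 mm thick at the foot, 7 mm at the tip), 10.5 mm either way from the middle in x and y. The square block goes over them in any quarter turn, 3 mm play; home, its underside is 6 mm above the bench. Origin: centre of its underside; z up, x, y along its sides.
- rounddock: Round dock: shallow circular tray, grey floor and black lip, 68 mm across outside, recess 60 mm across; the recess floor is 6 mm above the bench and the lip 12 mm. Takes the round block. Fixed to the bench. Origin: centre of its underside, on the bench; z up.
- hexdock: Six-sided dock: shallow hexagonal tray, grey floor and black lip, 54 mm across flats outside, recess 46 mm across flats; the recess floor is 6 mm above the bench and the lip 12 mm. Takes the small six-sided block, in any turn. Fixed to the bench. Origin: centre of its underside, on the bench; z up.
- bottle: Bystander: standing brown glass reagent bottle, diameter 52 mm, 100 mm high, loose. Origin: centre of its underside. Must be left where it stands.
- dish: Bystander: shallow open green-tinted glass dish, diameter 64 mm, 14 mm high, loose. Origin: centre of its underside. Must be left where it stands.
There are look-alikes about, which are no part of the job. Leave any red look-alike of the part that bears hexblock_mid alone.

How it is judged:
By the outcome, as a careful person would: the job done as asked, in the order asked, and still so for the second after the job is handed in, with the robot touching nothing.
It also fails if it takes over 120 s, if anything falls off the work surface, if the arm or the gripper's body presses on something with over 40 N, if the wrist force passes 120 N, or if a joint passes its speed limit or range.

## Robot

A 6-joint arm with a two-finger parallel gripper is mounted at the origin on the work surface. World frame = base frame: x ahead of the robot, y to its left, z up, the work surface at z = 0. Lengths are in m, angles in rad, forces in N, time in s.
With the tool pointing down it reaches from about 0.35 to 0.975 m from the base axis. Payload 4.9 kg.
Tool frame: the origin (TCP) lies at the very end of the fingers, on their centre line; the grasp point (between the pads) lies 19 mm behind it; z points along the fingers, x is the direction in which the jaws open and shut, and the axes are right-handed (so a half turn about z gives the same grasp; the last joint's range is limited). The gripper opens to 85 mm and grips with 20 to 120 N. Pads are 22 mm wide; open, the fingers measure 114 mm over their backs; the gripper's body (76 mm by 85 mm) begins 54 mm behind the grasp point. The pads swing forward as they close: fully open they stand 13 mm farther back than shut.
Start: joints at [-1.362, 0.053, 1.613, -0, 1.476, -0.119], TCP at [0.201, -0.592, 0.231] pointing down, gripper open.
Joint ranges: [-3.01, 3.01], [-1.01, 2.22], [0.06, 2.58], [-1.02, 4.17], [0.09, 2.62], [-3.14, 3.14]. Speed limits (rad/s): [2.57, 2.57, 3.14, 3.14, 3.14, 3.14].

## Interface

Orientations are given as a unit quaternion [w, x, y, z].
In Python, from plant import manip, imaging gives the robot as it stands.
- The arm moves only by the shell command python3 -m pendant 'ROWS'. ROWS is JSON, a list that holds one entry, the list of rows, each a list of 7 numbers: the turn, a rotation vector about the world's x, y, z in units of pi rad (1.0 is pi rad), then the shift along the world's x, y, z in units of 250 mm (1.0 is 250 mm), then the opening, from 0 (shut) to 1 (fully open). In form: [[[ax, ay, az, tx, ty, tz, claw], ...]]. A call has 1 to 20 rows; each row shifts and turns the commanded pose from where the row before left it; what a row does not reach is not made up. A row lasts 1/8 s, in which the tool goes at most 62.5 mm and 10.7 degrees, less where a joint would pass 70% of its speed; a pose out of reach is approached as far as the arm can. A call with a number of a shift or a turn outside -1 to 1 is refused whole. A call with a gripper value outside its range is refused whole. The fingers move at their own pace and stop on an object; the grip force is fixed at half the most. Time passes only in rows, so rows that do not move let the fingers close. It gives the time, the measured TCP pose, the force and the opening at its end, in the units of the state.
- manip.state(): the state, without advancing time (a new reading comes with each control period).
- imaging.grab_frame(name): name is "side" or "top" or "wrist"; returns a dict with "frame" (480x640x3 uint8, blue, green, red), "mtx" (3x3 intrinsics, pixels), "k1" (the pictures are not rectified: a ray, as slopes to the right and down, at radius r is drawn at 1 + k1 r^2 times it, then the intrinsics apply), "world_to_cam" (4x4, takes a point from world to camera coordinates). Camera axes: x right, y down, z forward; pixel columns grow to the right and rows downward; lengths in m; the calibration is good to about 2 mm. A picture is of the moment at which its call begins. There is no depth.
- manip.job_done(): hands the job in, once; it reports no verdict.
The state is a dict: "time": time; "joint_pos": joint angles; "joint_vel": joint speeds; "joint_efforts": joint torques, N m; "tool_pos": TCP position; "tool_rot": TCP orientation; "contact_force": force on the tool from outside, world axes, zero at the start; "ft_torque": the same for the moment, N m; "gripper_width": opening from 0.0 (shut) to 1.0 (fully open).
Only numpy, scipy, OpenCV 4.12 (cv2) and the standard library are available. Lean on these libraries where they do the work, as an engineer would, in place of code of your own. Each camera call takes 0.05 s, during which the arm holds its last target. There are 200 camera calls.

## Working session

There is one attempt and no reset: what is moved stays moved. The work goes in short steps, Python scripts to look and compute and a shell command to move; the robot and the scene stay as the last step left them, time stands still between calls to the robot, and variables do not carry over. Pictures are saved under pics/ and viewed, about 12 in all and at most 16, crops included, and the job is handed in when it is done.

```bash
ls; mkdir -p pics; cat > h.py <<'E'
import numpy as np,cv2
from plant import manip,imaging
def grab(n,f=None):
    d=imaging.grab_frame(n)
    if f: cv2.imwrite('pics/'+f,d['frame'])
    np.save('pics/%s.npy'%n,d,allow_pickle=True)
    return d
def load(n): return np.load('pics/%s.npy'%n,allow_pickle=True).item()
def ray(d,uv):
    dist=np.array([d['k1'],0,0,0,0],float)
    p=cv2.undistortPoints(np.array(uv,float).reshape(-1,1,2),np.array(d['mtx']),dist)[:,0]
    T=np.array(d['world_to_cam']);R=T[:3,:3];c=-R.T@T[:3,3]
    return c,(np.c_[p,np.ones(len(p))])@R
def onplane(d,uv,z):
    c,r=ray(d,uv); return c+r*((z-c[2])/r[:,2])[:,None]
def proj(d,P):
    T=np.array(d['world_to_cam']);rv,_=cv2.Rodrigues(T[:3,:3])
    return cv2.projectPoints(np.array(P,float).reshape(-1,3),rv,T[:3,3].copy(),np.array(d['mtx']),np.array([d['k1'],0,0,0,0],float))[0][:,0]
E
python3 - <<'E'
from h import *
print(manip.state())
for n in('top','side'):
    d=grab(n,n+'0.png');T=np.array(d['world_to_cam']);print(n,d['mtx'],d['k1'],-T[:3,:3].T@T[:3,3],T[:3,:3])
E
```

```text
pics
{'time': 0.0, 'joint_pos': array([-1.36199531e+00,  5.33827123e-02,  1.61427604e+00, -2.30145769e-06,
        1.47600961e+00, -1.19002163e-01]), 'joint_vel': array([ 6.24906857e-05,  6.87261856e-04, -3.02806455e-04,  1.60451977e-04,
        1.14938181e-03,  1.94594682e-03]), 'joint_efforts': array([ 4.37306071e-04, -3.93678153e+01, -3.70174634e+01, -1.07299599e-05,
        7.12155743e-03, -7.37081564e-06]), 'tool_pos': array([ 0.20109691, -0.59111132,  0.23005772]), 'tool_rot': array([-6.99351382e-04,  8.13007610e-01, -5.82252135e-01, -7.66848746e-04]), 'contact_force': array([ 0.35995676,  1.42762401, -0.39678563]), 'ft_torque': array([-0.03411697,  0.02723743,  0.04427727]), 'gripper_width': 0.9952212771034532}
top [[552.56047087   0.         321.30900129]
 [  0.         552.56047087 247.16983452]
 [  0.           0.           1.        ]] 0.04704299001144507 [ 0.3925993  -0.00649405  1.1167465 ] [[-0.01404242 -0.99983949 -0.0111269 ]
 [-0.98144136  0.01591074 -0.19110127]
 [ 0.19124764  0.00823688 -0.98150726]]
side [[586.27807239   0.         322.92947805]
 [  0.         586.27807239 238.39016828]
 [  0.           0.           1.        ]] -0.059649701691785025 [ 0.19013805 -0.93216114  0.77058023] [[ 0.91056174 -0.41299719 -0.01762516]
 [-0.24960066 -0.51532303 -0.81984248]
 [ 0.32950998  0.75091644 -0.5723178 ]]
```

View pics/top0.png

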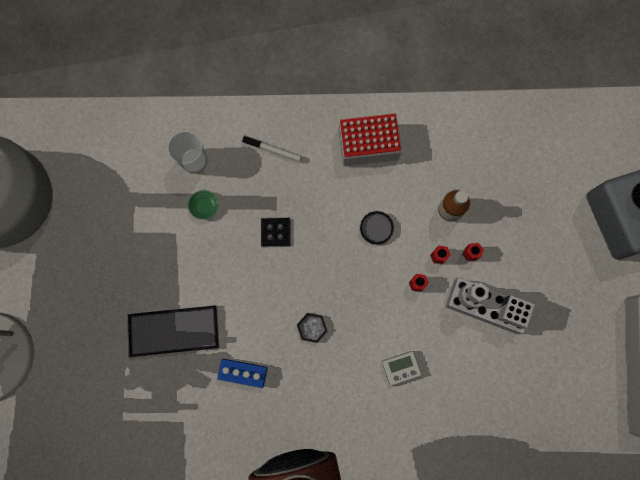

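View pics/side0.png

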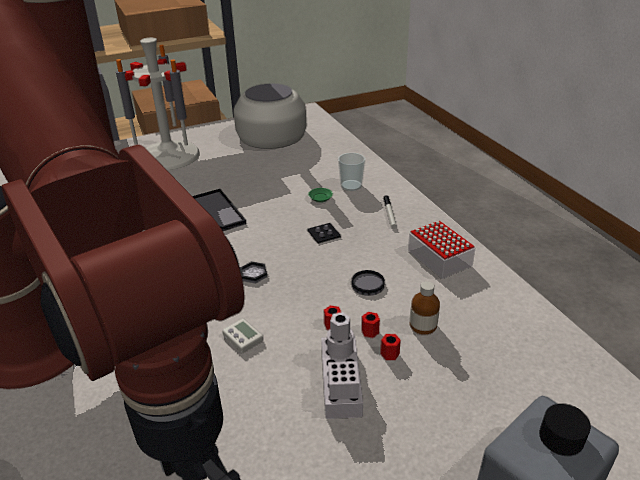

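Top view: the pile is at about (490,303), with the hex on the round block (479,291) and the square block at (517,311). The docks are stud (276,232), round (377,227), hex (312,327) and long (173,331). The bottle is at (455,205), the dish at (203,204), and there are three red look-alikes beside the pile. The side view agrees, with the hex on the round.

```bash
python3 - <<'E'
from h import *
d=load('top');g=cv2.cvtColor(d['frame'],cv2.COLOR_BGR2GRAY)
seeds={'stud':(276,232,.006,22),'round':(377,227,.012,24),'hex':(312,327,.012,22),'long':(173,331,.012,56)}
for k,(u,v,z,h) in seeds.items():
    m=np.zeros_like(g);m[v-h:v+h,u-h:u+h]=(g[v-h:v+h,u-h:u+h]<48)*255
    cs=cv2.findContours(m,cv2.RETR_EXTERNAL,cv2.CHAIN_APPROX_NONE)[0];c=max(cs,key=cv2.contourArea)
    P=onplane(d,c.reshape(-1,2),z)[:,:2]
    r=cv2.minAreaRect((P*1000).astype(np.float32));print(k,np.round(r[0],1),np.round(r[1],1),round(r[2],1),len(c))
cr=lambda d,x,y,w,h,s:cv2.resize(d['frame'][y:y+h,x:x+w],None,fx=s,fy=s,interpolation=cv2.INTER_CUBIC)
a=cr(d,400,235,150,110,5);cv2.imwrite('pics/c1.png',a)
print(onplane(d,[(479,291)],.108),onplane(d,[(517,306)],.072),onplane(d,[(455,205)],.05),onplane(d,[(203,204)],.014))
# hex dock crop in corner
E
```

```text
stud [643.4  96.9] [58.  59.5] 0.4 109
round [ 647.3 -110.8] [66.9 68.1] 44.2 92
hex [447.1  24.1] [58.4 52.5] 18.3 80
long [444.8 298.6] [ 84.4 175.8] 4.5 259
[[ 0.50330895 -0.28364066  0.108     ]] [[ 0.47827948 -0.36173171  0.072     ]] [[ 0.68142465 -0.26409851  0.05      ]] [[0.70222794 0.24574146 0.014     ]]
```

View pics/c1.png

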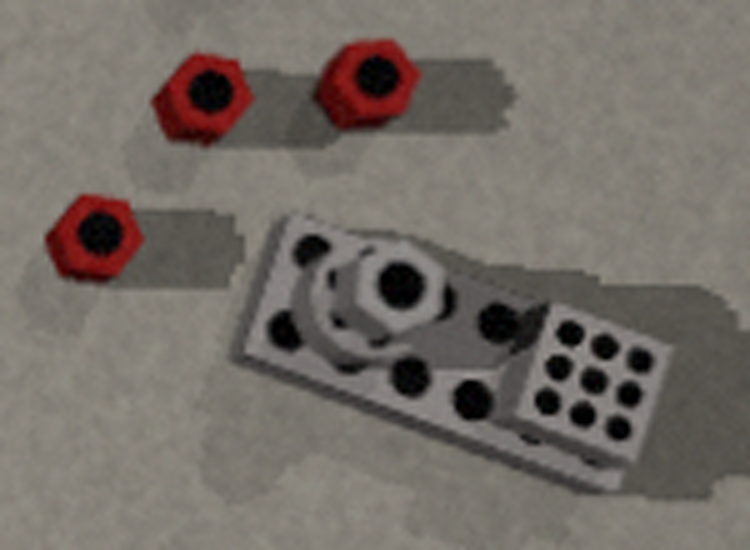

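```bash
python3 - <<'E'
from h import *
d=load('top')
q=lambda L:[(400+(x+.5)/5-.5,235+(y+.5)/5-.5) for x,y in L]
mm=lambda P:np.round(P[:,:2]*1000,1)
ang=lambda a,b:np.round(np.degrees(np.arctan2(*(b-a)[[1,0]])),1)
print('hex',mm(onplane(d,q([(400,285)]),.108)))
s=onplane(d,q([(594,380),(571,334),(640,361),(548,402),(619,428)]),.072)
print('sq',mm(s),ang(s[1],s[2]),ang(s[3],s[4]),ang(s[1],s[3]),ang(s[2],s[4]))
l=onplane(d,q([(285,215),(245,352),(615,490)]),.036);print('long',mm(l),ang(l[0],l[1]),ang(l[1],l[2]),mm((l[:1]+l[2:])/2))
E
```

```text
hex [[ 502.2 -284.6]]
sq [[ 469.7 -363.6]
 [ 486.9 -356.6]
 [ 476.6 -381.1]
 [ 461.7 -346. ]
 [ 451.9 -371.2]] -112.9 -111.4 157.2 158.2
long [[ 538.1 -261.8]
 [ 484.8 -243. ]
 [ 430.4 -380.2]] 160.6 -111.6 [[ 484.3 -321. ]]
```

```bash
python3 -m pendant '[[[0,0,0,0.17,0.175,0,1],[0,0,0,0.17,0.175,0,1],[0,0,0,0.17,0.175,0,1],[0,0,0,0.17,0.175,0,1],[0,0,0,0.17,0.175,0,1],[0,0,0,0.17,0.175,0,1],[0,0,0,0.17,0.175,0,1],[0,0,0,0,0,0,1],[0,0,0,0,0,0,1]]]'; python3 - <<'E'
from h import *
d=grab('wrist','w1.png');T=np.array(d['world_to_cam']);print(-T[:3,:3].T@T[:3,3])
E
```

```text
time: 1.23
tool_pos: [0.4984, -0.2854, 0.2308]
tool_rot: [0.0, 0.813, -0.582, -0.0]
contact_force: [-0.7, -0.2, -0.9]
gripper_width: 0.997
[ 0.56516165 -0.26412111  0.37307217]
```

View pics/w1.png

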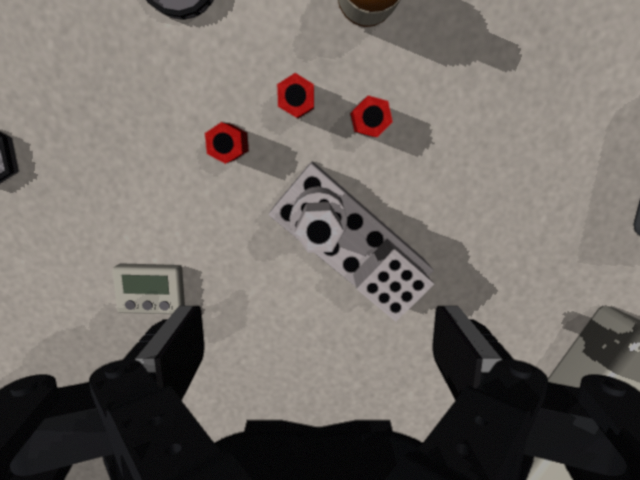

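The wrist view is clear: the hex top is centred near (318,231) on the round block, with the square centred near (394,286).

```bash
python3 - <<'E'
from h import *
d=load('wrist')
a=cv2.resize(d['frame'][155:325,260:445],None,fx=4,fy=4,interpolation=cv2.INTER_CUBIC);cv2.imwrite('pics/c2.png',a)
E
```

```text
(no output)
```

View pics/c2.png

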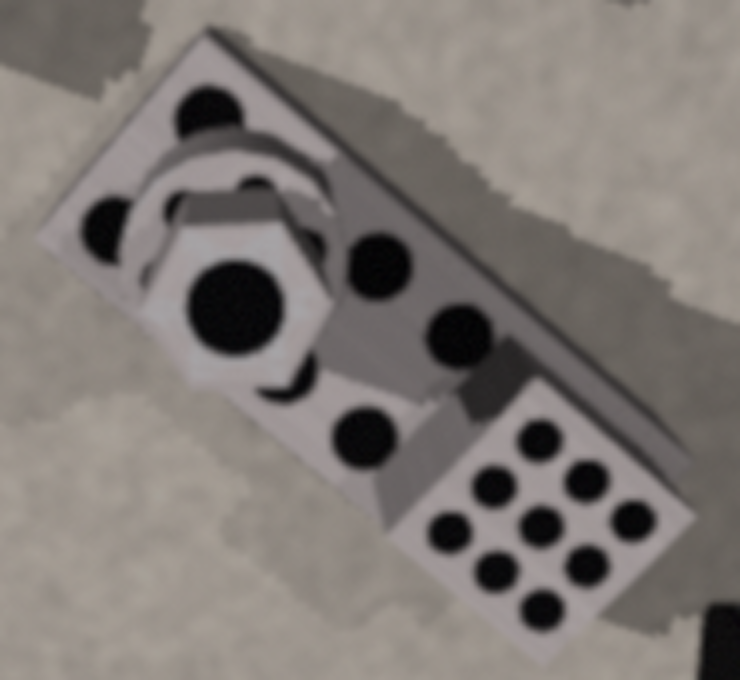

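```bash
python3 - <<'E'
from h import *
d=load('wrist')
q=lambda L:[(260+(x+.5)/4-.5,155+(y+.5)/4-.5) for x,y in L]
mm=lambda P:np.round(P[:,:2]*1000,1)
ang=lambda a,b:np.round(np.degrees(np.arctan2(*(b-a)[[1,0]])),1)
h=onplane(d,q([(235,307),(142,302),(333,302),(185,222),(283,220)]),.108)
print('hex',mm(h),ang(h[1],h[2]),ang(h[3],h[4]))
s=onplane(d,q([(541,527),(540,441),(634,521),(450,532),(543,610)]),.072)
print('sq',mm(s),ang(s[1],s[2]),ang(s[3],s[4]),ang(s[1],s[3]),ang(s[2],s[4]))
l=onplane(d,q([(210,30),(40,237)]),.036);print('long',mm(l),ang(l[0],l[1]))
r=onplane(d,q([(378,267),(460,335)]),.036);print(mm(r),ang(r[0],r[1]))
E
```

```text
hex [[ 502.  -286. ]
 [ 497.6 -270.1]
 [ 508.4 -302.1]
 [ 513.7 -272.8]
 [ 519.5 -288.9]] -71.3 -70.1
sq [[ 469.1 -364.8]
 [ 486.7 -357.6]
 [ 476.6 -382.7]
 [ 461.9 -347.2]
 [ 451.6 -372.3]] -111.9 -112.3 157.4 157.4
long [[ 541.  -267.2]
 [ 486.1 -245.7]] 158.7
[[ 503.8 -319.2]
 [ 495.  -342.2]] -111.0
```

```bash
python3 -m pendant '[[[0,0,0.0556,0.005,0,-0.13,1],[0,0,0.0556,0.005,0,-0.13,1],[0,0,0.0556,0.005,0,-0.13,1],[0,0,0,0,0,-0.07,1],[0,0,0,0,0,-0.07,1],[0,0,0,0,0,-0.07,1],[0,0,0,0,0,0,1],[0,0,0,0,0,0,0],[0,0,0,0,0,0,0],[0,0,0,0,0,0,0],[0,0,0,0,0,0,0],[0,0,0,0,0,0,0],[0,0,0,0,0,0,0]]]'
```

```text
time: 2.9
tool_pos: [0.5031, -0.2859, 0.0823]
tool_rot: [0.0, 0.936, -0.352, 0.001]
contact_force: [0.7, 0.8, 4.8]
gripper_width: 0.337
```

```bash
python3 -m pendant '[[[0,0,0,0,0,0.1,0],[0,0,0,0,0,0.15,0],[0,0,0,0,0,0.15,0],[0,0,0,-0.037,0.207,0,0],[0,0,0,-0.037,0.207,0,0],[0,0,0,-0.037,0.207,0,0],[0,0,0,-0.037,0.207,0,0],[0,0,0,-0.037,0.207,0,0],[0,0,0,-0.037,0.207,0,0],[0,0,0,0,0,0,0],[0,0,0,0,0,0,0]]]';  python3 - <<'E'
from h import *
d=grab('wrist','w2.png')
s=manip.state();p=s['tool_pos'];print(p,s['gripper_width'])
print(proj(d,[[.4471,.0241,.006],[p[0],p[1],p[2]],[p[0],p[1],p[2]-.01]]))
E
```

```text
time: 4.28
tool_pos: [0.4466, 0.0248, 0.1806]
tool_rot: [0.0, 0.936, -0.352, -0.0]
contact_force: [0.7, -0.3, 0.0]
gripper_width: 0.342
[0.4468457  0.02432721 0.18077208] 0.34023727115156305
[[317.01497024 219.19708971]
 [315.47808425 312.29328452]
 [315.60496678 301.85505231]]
```

View pics/w2.png

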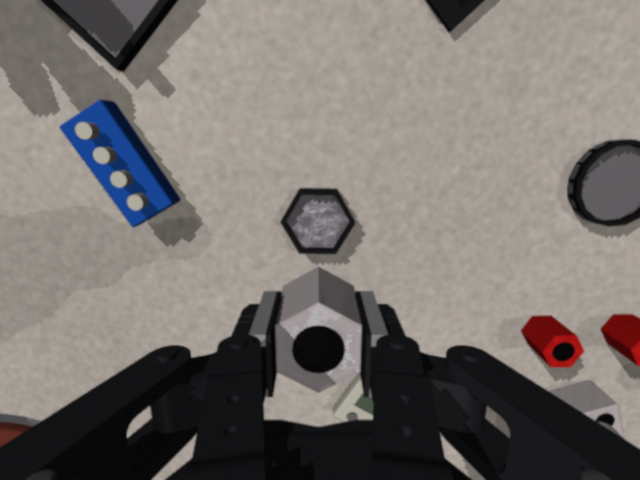

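The hex is held between its flats, and the dock centre at about (318,220) is within 1 px of my estimate.

```bash
python3 -m pendant '[[[0,0,0,0.001,0,-0.18,0],[0,0,0,0,0,-0.18,0],[0,0,0,0,0,-0.18,0],[0,0,0,0,0,-0.04,0],[0,0,0,0,0,-0.04,0],[0,0,0,0,0,-0.02,0],[0,0,0,0,0,-0.015,0],[0,0,0,0,0,0,0],[0,0,0,0,0,0,0]]]'
```

```text
time: 5.45
tool_pos: [0.4477, 0.0251, 0.0181]
tool_rot: [-0.0, 0.936, -0.352, 0.001]
contact_force: [1.0, 0.6, -0.8]
gripper_width: 0.338
```

```bash
python3 -m pendant '[[[0,0,0,0,0,-0.006,0],[0,0,0,0,0,0,0]]]';python3 -m pendant '[[[0,0,0,0,0,-0.003,0],[0,0,0,0,0,0,0.6],[0,0,0,0,0,0,0.6],[0,0,0,0,0,0,0.7],[0,0,0,0,0,0,0.7],[0,0,0,0,0,0.05,0.7],[0,0,0,0,0,0.15,0.7],[0,0,0,0,0,0.2,1],[0,0,0,0,0,0.2,1],[0,0,0,0,0,0.1,1],[0,0,0,0,0,0,1]]]'
```

```text
time: 5.7
tool_pos: [0.4475, 0.025, 0.0163]
tool_rot: [-0.0, 0.936, -0.352, 0.0]
contact_force: [-0.6, 0.3, 0.8]
gripper_width: 0.339
time: 7.08
tool_pos: [0.4489, 0.0249, 0.1938]
tool_rot: [-0.001, 0.936, -0.352, 0.003]
contact_force: [-0.3, 0.4, -0.9]
gripper_width: 1.003
```

```bash
python3 -m pendant '[[[0,0,0.0522,0.01,-0.1945,0,1],[0,0,0.0522,0.01,-0.1945,0,1],[0,0,0,0.01,-0.1945,0,1],[0,0,0,0.01,-0.1945,0,1],[0,0,0,0.01,-0.1945,0,1],[0,0,0,0.01,-0.1945,0,1],[0,0,0,0.01,-0.1945,0,1],[0,0,0,0.01,-0.1945,0,1],[0,0,0,0,0,0,1],[0,0,0,0,0,0,1]]]';  python3 - <<'E'
from h import *
d=grab('wrist');t=grab('top')
a=d['frame'].copy();b=cv2.resize(t['frame'][290:360,270:350],(320,280),interpolation=cv2.INTER_CUBIC)
cv2.imwrite('pics/w3.png',np.hstack([a[80:480:,100:540],np.vstack([b,np.zeros((120,320,3),np.uint8)])]))
E
```

```text
time: 8.32
tool_pos: [0.4665, -0.363, 0.1885]
tool_rot: [-0.001, 0.981, -0.194, -0.001]
contact_force: [0.3, 1.1, -0.6]
gripper_width: 1.002
```

View pics/w3.png

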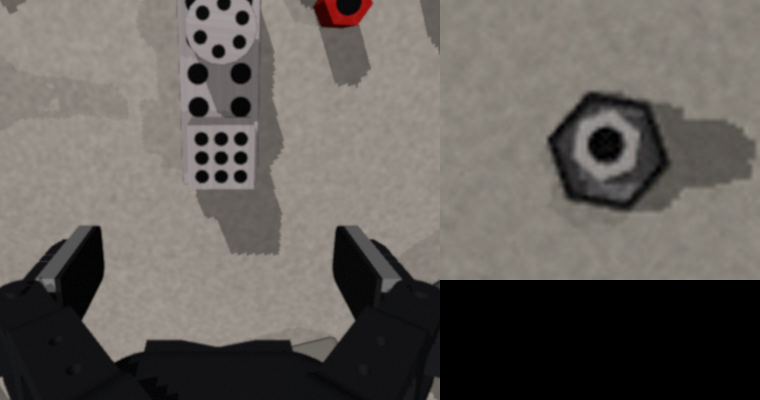

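The hex stands in its dock. The square is aligned with the jaws, centred at about (321,238) in the wrist frame, and the round top is at about (321,107).

```bash
python3 - <<'E'
from h import *
d=load('wrist');g=cv2.cvtColor(d['frame'],cv2.COLOR_BGR2GRAY)
m=(g<40).astype(np.uint8)*255
n,l,s,c=cv2.connectedComponentsWithStats(m)
for i in range(1,n):
    if 80<s[i,4]<800 and 250<c[i,0]<380 and c[i,1]<290:
        P=onplane(d,[c[i]],.072)[0]*1000;Q=onplane(d,[c[i]],.036)[0]*1000
        print(s[i,4],c[i].round(1),P[:2].round(1),Q[:2].round(1))
E
```

```text
129 [291.9  77.1] [ 491.8 -262.8] [ 491.4 -257.6]
123 [323.4  82.7] [ 508.6 -273.2] [ 510.6 -269.5]
115 [302.   92.5] [ 494.  -273.4] [ 494.  -269.6]
115 [341.9  97.4] [ 516.1 -285.6] [ 519.1 -283.6]
110 [299.9 116.7] [ 487.1 -286.1] [ 486.1 -284.1]
109 [339.  121.5] [ 509.1 -298.3] [ 511.1 -298. ]
106 [318. 131.] [ 494.5 -298.5] [ 494.5 -298.3]
318 [340.5 153. ] [ 502.7 -316.9] [ 503.9 -319.2]
295 [297.7 153.3] [ 476.9 -306.3] [ 474.5 -307.2]
302 [340.2 186.7] [ 494.5 -337.2] [ 494.6 -342.3]
268 [298.3 186.7] [ 468.6 -326.5] [ 465.  -330.2]
113 [301.  218.5] [ 461.7 -347.2] [ 457.2 -353.7]
116 [320.6 218.5] [ 474.2 -352.3] [ 471.4 -359.5]
114 [340.5 218.4] [ 486.7 -357.4] [ 485.7 -365.4]
110 [301.4 237.6] [ 456.6 -359.7] [ 451.4 -368. ]
112 [320.7 237.5] [ 469.1 -364.8] [ 465.6 -373.7]
108 [340.2 237.5] [ 481.6 -369.9] [ 479.8 -379.6]
105 [301.6 256. ] [ 451.5 -372.1] [ 445.6 -382.1]
103 [320.7 256. ] [ 464.  -377.3] [ 459.8 -388. ]
101 [340. 256.] [ 476.5 -382.4] [ 474.  -393.8]
```

```bash
python3 -m pendant '[[[0,0,0,0.0105,-0.007,-0.15,1],[0,0,0,0,0,-0.15,1],[0,0,0,0,0,-0.1,1],[0,0,0,0,0,-0.09,1],[0,0,0,0,0,-0.075,1],[0,0,0,0,0,0,1],[0,0,0,0,0,0,0],[0,0,0,0,0,0,0],[0,0,0,0,0,0,0],[0,0,0,0,0,0,0],[0,0,0,0,0,0,0]]]'
```

```text
time: 9.8
tool_pos: [0.4707, -0.3666, 0.0507]
tool_rot: [0.001, 0.981, -0.194, 0.001]
contact_force: [0.0, 0.2, 5.9]
gripper_width: 0.525
```

```bash
python3 -m pendant '[[[0,0,0,0,0,0.1,0],[0,0,0,0,0,0.2,0],[0,0,0,0,0,0.2,0],[0,0,0,0,0,0.1,0],[0,0,0.0417,0.0768,0.206,0,0],[0,0,0.0417,0.0768,0.206,0,0],[0,0,0.0417,0.0768,0.206,0,0],[0,0,0,0.0768,0.206,0,0],[0,0,0,0.0768,0.206,0,0],[0,0,0,0.0768,0.206,0,0],[0,0,0,0.0768,0.206,0,0],[0,0,0,0.0768,0.206,0,0],[0,0,0,0.0768,0.206,0,0],[0,0,0,0,0,0,0],[0,0,0,0,0,0,0]]]';  python3 - <<'E'
from h import *
d=grab('wrist','w4.png')
s=manip.state();p=s['tool_pos'];print(p,s['tool_rot'],s['gripper_width'])
print(proj(d,[[.6434,.0969,.006],[p[0],p[1],p[2]-.0147]]))
E
```

```text
time: 11.68
tool_pos: [0.6421, 0.0977, 0.1981]
tool_rot: [0.0, 1.0, 0.001, -0.001]
contact_force: [0.0, 0.2, -0.6]
gripper_width: 0.524
[0.6421161  0.09705063 0.19834434] [ 2.29609455e-04  9.99999544e-01  6.49832940e-04 -6.60409668e-04] 0.5218693749381453
[[318.48104994 214.3324179 ]
 [315.85824085 296.16630956]]
```

View pics/w4.png

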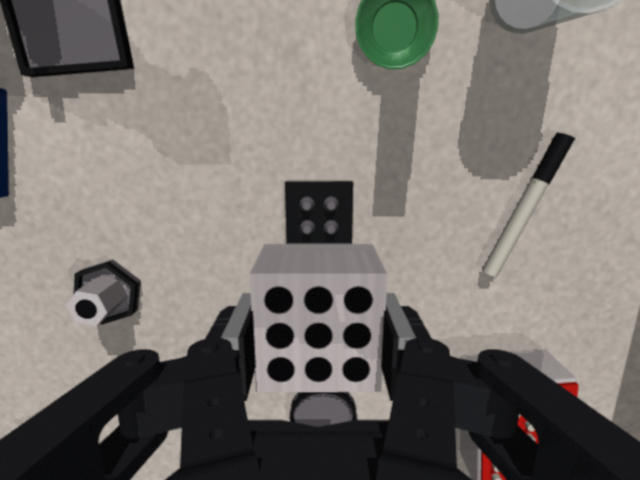

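The square is in hand and the stud plate is partly hidden, with studs at about (307,203), (331,203), (306,227), (331,227). I'll measure both in this same frame.

```bash
python3 - <<'E'
from h import *
d=load('wrist');g=cv2.cvtColor(d['frame'],cv2.COLOR_BGR2GRAY)
mm=lambda P:np.round(P[:,:2]*1000,1)
p=manip.state()['tool_pos']
n,l,s,c=cv2.connectedComponentsWithStats((g<40).astype(np.uint8)*255)
w=[c[i] for i in range(1,n) if 200<s[i,4]<1200 and 260<c[i,0]<375 and 280<c[i,1]<390]
W=onplane(d,w,p[2]-.0147+.036);print(len(w),mm(W),mm(W.mean(0)[None]),mm(p[None]))
r=cv2.fitLine(np.float32(W[:3,:2]),cv2.DIST_L2,0,.01,.01)[:2,0];print('yaw',np.degrees(np.arctan2(r[1],r[0])))
# studs: gray within plate
R=g[180:243,286:352];bl=(R>48).astype(np.uint8)*255
n,l,s,c=cv2.connectedComponentsWithStats(bl)
for i in range(1,n):
    if 20<s[i,4]<300 : print(s[i], (c[i]+[286,180]).round(1), mm(onplane(d,[c[i]+[286,180]],.010)))
# plate edges
for v in (190,230): row=g[v,270:370].astype(int);df=np.diff(row);print(v,270+df.argmin()+1,270+df.argmax()+1)
for u in (292,318,346): col=g[165:200,u].astype(int);print(u,165+np.diff(col).argmin()+1)
E
```

```text
9 [[643.1 111.6]
 [656.5 111.7]
 [629.6 111.6]
 [629.6  98.2]
 [643.1  98.2]
 [656.6  98.2]
 [629.6  84.6]
 [643.1  84.7]
 [656.6  84.7]] [[643.1  98.2]] [[642.1  97.1]]
yaw 0.15408783
[  0   0  66   2 132] [318.5 180.5] [[643.4 127. ]]
[ 14  16  14  15 148] [306.5 202.7] [[633.  107.9]]
[ 38  16  14  14 144] [330.6 202.6] [[653.8 108.1]]
[ 0 37  1 26 26] [286.  229.5] [[614.8  84.1]]
[ 15  40  13  14 145] [306.9 226.3] [[633.2  87. ]]
[ 38  40  14  14 143] [330.7 226.2] [[654.1  87.1]]
190 285 353
230 286 352
292 181
318 181
346 181
```

```bash
python3 -m pendant '[[[0,0,0.001,0.002,-0.003,-0.2,0],[0,0,0,0,0,-0.2,0],[0,0,0,0,0,-0.15,0],[0,0,0,0,0,-0.08,0],[0,0,0,0,0,-0.03,0],[0,0,0,0,0,-0.01,0],[0,0,0,0,0,-0.01,0],[0,0,0,0,0,0,0]]]';python3 -m pendant '[[[0,0,0,0,0,-0.01,0],[0,0,0,0,0,-0.01,0],[0,0,0,0,0,0,0]]]'
```

```text
time: 12.72
tool_pos: [0.6439, 0.0971, 0.0302]
tool_rot: [-0.0, 1.0, 0.003, 0.001]
contact_force: [-0.6, 0.6, -0.3]
gripper_width: 0.522
time: 13.1
tool_pos: [0.6429, 0.0971, 0.0237]
tool_rot: [0.0, 1.0, 0.003, -0.0]
contact_force: [-0.2, -0.7, -1.0]
gripper_width: 0.524
```

Already about 5 mm past the stud tips without resistance. Next I press home.

```bash
python3 -m pendant '[[[0,0,0,0,0,-0.008,0],[0,0,0,0,0,0,0]]]';python3 -m pendant '[[[0,0,0,0,0,-0.008,0],[0,0,0,0,0,0,0]]]';python3 -m pendant '[[[0,0,0,0,0,-0.006,0],[0,0,0,0,0,0,0]]]'
```

```text
time: 13.35
tool_pos: [0.643, 0.097, 0.0218]
tool_rot: [0.0, 1.0, 0.003, -0.0]
contact_force: [0.7, -0.0, -0.7]
gripper_width: 0.526
time: 13.6
tool_pos: [0.6435, 0.0971, 0.0207]
tool_rot: [-0.0, 1.0, 0.003, 0.0]
contact_force: [-1.4, 0.1, 3.2]
gripper_width: 0.523
time: 13.85
tool_pos: [0.6436, 0.0971, 0.0207]
tool_rot: [0.0, 1.0, 0.003, -0.0]
contact_force: [-7.4, -0.7, 10.8]
gripper_width: 0.526
```

```bash
python3 -m pendant '[[[0,0,0,0,0,0.006,0.7],[0,0,0,0,0,0,0.8],[0,0,0,0,0,0,0.8],[0,0,0,0,0,0,0.8],[0,0,0,0,0,0.04,0.8],[0,0,0,0,0,0.15,1],[0,0,0,0,0,0.2,1],[0,0,0,0,0,0.2,1],[0,0,0,0,0,0.1,1],[0,0,-0.0418,-0.0811,-0.219,0,1],[0,0,-0.0418,-0.0811,-0.219,0,1],[0,0,-0.0418,-0.0811,-0.219,0,1],[0,0,0,-0.0811,-0.219,0,1],[0,0,0,-0.0811,-0.219,0,1],[0,0,0,-0.0811,-0.219,0,1],[0,0,0,-0.0811,-0.219,0,1],[0,0,0,0,0,0,1],[0,0,0,0,0,0,1]]]';  python3 - <<'E'
from h import *
d=grab('wrist');t=grab('top')
b=cv2.resize(t['frame'][205:255,245:305],(360,300),interpolation=cv2.INTER_CUBIC)
cv2.imwrite('pics/w5.png',np.hstack([d['frame'][80:480:,100:540],np.vstack([b,np.zeros((100,360,3),np.uint8)])]))
g=cv2.cvtColor(d['frame'],cv2.COLOR_BGR2GRAY)
n,l,s,c=cv2.connectedComponentsWithStats((g<40).astype(np.uint8)*255)
for i in range(1,n):
    if 60<s[i,4]<800 and 250<c[i,0]<390 and c[i,1]<330:
        print(s[i,4],c[i].round(1),onplane(d,[c[i]],.072)[0,:2].round(4),onplane(d,[c[i]],.036)[0,:2].round(4))
E
```

```text
time: 16.1
tool_pos: [0.5013, -0.2861, 0.1931]
tool_rot: [-0.0, 0.981, -0.193, 0.0]
contact_force: [-0.5, 0.7, -0.2]
gripper_width: 0.998
496 [304.4  88.4] [ 0.5313 -0.1946] [ 0.5317 -0.1907]
116 [375.6 124.5] [ 0.5657 -0.2324] [ 0.5708 -0.2337]
198 [292.3 197.2] [ 0.4966 -0.2554] [ 0.4923 -0.2598]
163 [336.3 196.2] [ 0.5247 -0.2662] [ 0.5242 -0.2721]
82 [318.3 214.3] [ 0.5086 -0.2732] [ 0.5058 -0.2801]
80 [299.2 222.3] [ 0.4941 -0.2734] [ 0.4893 -0.2803]
79 [334.8 226.4] [ 0.516  -0.2856] [ 0.5143 -0.2942]
75 [297.1 242.1] [ 0.487  -0.2861] [ 0.4813 -0.2947]
75 [332.3 246.1] [ 0.509  -0.2983] [ 0.5064 -0.3086]
73 [313.6 253.9] [ 0.4944 -0.2986] [ 0.4898 -0.3089]
126 [293.3 261.4] [ 0.4788 -0.2983] [ 0.472  -0.3086]
105 [336.7 262. ] [ 0.5075 -0.3106] [ 0.5046 -0.3226]
222 [334.1 287.2] [ 0.4985 -0.3279] [ 0.4945 -0.3423]
201 [295.6 287.2] [ 0.4725 -0.3172] [ 0.4648 -0.3301]
186 [296.3 314.4] [ 0.4643 -0.3375] [ 0.4555 -0.3532]
186 [333.9 314.2] [ 0.4904 -0.3481] [ 0.4852 -0.3652]
```

View pics/w5.png

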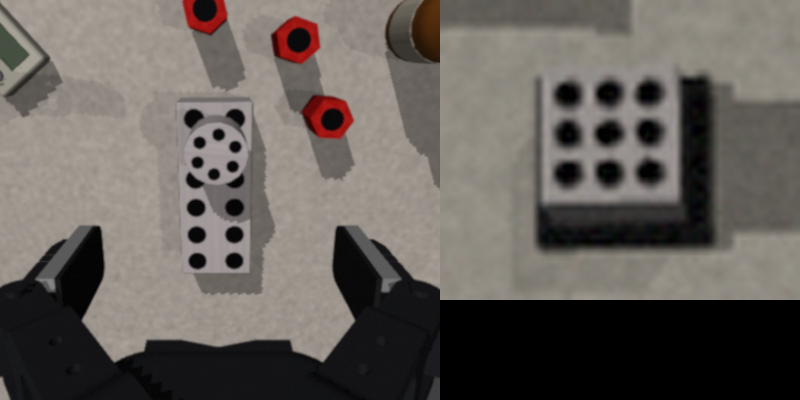

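The square sits on its plate. The round block is at (501.5,-285.8) mm, directly below the tool, with a red look-alike well clear of the jaws.

```bash
python3 -m pendant '[[[0,0,0,0,0,-0.15,1],[0,0,0,0,0,-0.15,1],[0,0,0,0,0,-0.1,1],[0,0,0,0,0,-0.09,1],[0,0,0,0,0,-0.09,1],[0,0,0,0,0,0,1],[0,0,0,0,0,0,0],[0,0,0,0,0,0,0],[0,0,0,0,0,0,0],[0,0,0,0,0,0,0],[0,0,0,0,0,0,0]]]'
```

```text
time: 17.58
tool_pos: [0.5023, -0.2869, 0.0494]
tool_rot: [0.0, 0.981, -0.193, 0.001]
contact_force: [0.4, 0.7, 5.7]
gripper_width: 0.516
```

```bash
python3 -m pendant '[[[0,0,0,0,0,0.1,0],[0,0,0,0,0,0.2,0],[0,0,0,0,0,0.2,0],[0,0,0,0,0,0.1,0],[0,0,0,0.145,0.176,0,0],[0,0,0,0.145,0.176,0,0],[0,0,0,0.145,0.176,0,0],[0,0,0,0.145,0.176,0,0],[0,0,0,0,0,0,0],[0,0,0,0,0,0,0]]]';  python3 - <<'E'
from h import *
d=grab('wrist','w6.png')
s=manip.state();p=s['tool_pos'];print(p,s['gripper_width'])
print(proj(d,[[.6473,-.1108,.012]]))
g=cv2.cvtColor(d['frame'],cv2.COLOR_BGR2GRAY)
n,l,s,c=cv2.connectedComponentsWithStats((g<40).astype(np.uint8)*255)
w=[c[i] for i in range(1,n) if 150<s[i,4]<1500 and 260<c[i,0]<375 and 280<c[i,1]<400]
W=onplane(d,w,p[2]-.0134+.036);print(len(w),W[:,:2].round(4),W.mean(0))
E
```

```text
time: 18.82
tool_pos: [0.6456, -0.1102, 0.1966]
tool_rot: [0.0, 0.981, -0.193, -0.001]
contact_force: [-0.2, -0.5, -0.7]
gripper_width: 0.518
[ 0.64542717 -0.11081685  0.19679456] 0.512945727746984
[[318.56255756 215.73875245]]
6 [[ 0.6541 -0.0976]
 [ 0.6397 -0.0978]
 [ 0.6616 -0.11  ]
 [ 0.6325 -0.1105]
 [ 0.6545 -0.1226]
 [ 0.6401 -0.1229]] [ 0.64707425 -0.11023301  0.21939456]
```

View pics/w6.png

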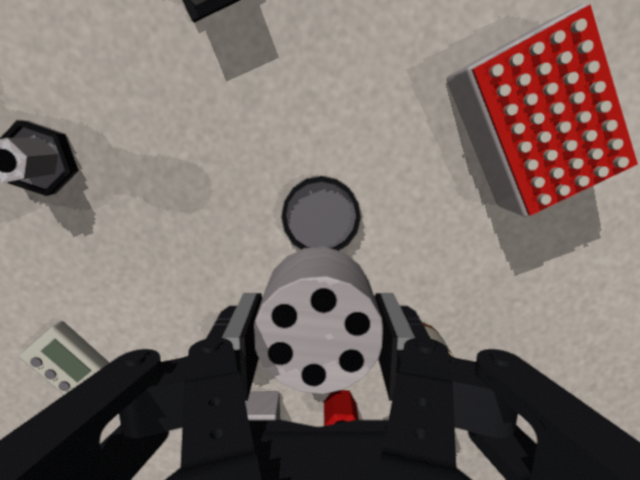

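The round is in hand and the dock is centred at about (320.5,215), so about 1.5 mm to trim.

```bash
python3 -m pendant '[[[0,0,0,0.006,-0.004,-0.2,0],[0,0,0,0,0,-0.2,0],[0,0,0,0,0,-0.15,0],[0,0,0,0,0,-0.08,0],[0,0,0,0,0,-0.04,0],[0,0,0,0,0,-0.02,0],[0,0,0,0,0,-0.01,0],[0,0,0,0,0,0,0]]]';python3 -m pendant '[[[0,0,0,0,0,-0.006,0],[0,0,0,0,0,0,0]]]';python3 -m pendant '[[[0,0,0,0,0,-0.004,0],[0,0,0,0,0,0,0]]]'
```

```text
time: 19.88
tool_pos: [0.6484, -0.1113, 0.0236]
tool_rot: [0.0, 0.981, -0.193, 0.001]
contact_force: [-0.4, -0.9, -1.6]
gripper_width: 0.513
time: 20.12
tool_pos: [0.6478, -0.1112, 0.0213]
tool_rot: [0.0, 0.981, -0.193, 0.0]
contact_force: [-0.4, 0.9, -1.7]
gripper_width: 0.517
time: 20.38
tool_pos: [0.6476, -0.1112, 0.0199]
tool_rot: [0.0, 0.981, -0.193, -0.0]
contact_force: [0.2, 0.1, -1.5]
gripper_width: 0.513
```

```bash
python3 -m pendant '[[[0,0,0,0,0,-0.004,0],[0,0,0,0,0,0,0]]]'; python3 -m pendant '[[[0,0,0,0,0,0,0.7],[0,0,0,0,0,0,0.8],[0,0,0,0,0,0,0.8],[0,0,0,0,0,0,0.8],[0,0,0,0,0,0.04,0.8],[0,0,0,0,0,0.15,1],[0,0,0,0,0,0.2,1],[0,0,0,0,0,0.2,1],[0,0,0,0,0,0.1,1],[0,0,0,-0.1304,-0.171,0,1],[0,0,0,-0.1304,-0.171,0,1],[0,0,0,-0.1304,-0.171,0,1],[0,0,0,-0.1304,-0.171,0,1],[0,0,0,-0.1304,-0.171,0,1],[0,0,0,0,0,0,1],[0,0,0,0,0,0,1]]]';  python3 - <<'E'
from h import *
d=grab('wrist');t=grab('top')
b=cv2.resize(t['frame'][200:255,345:405],(360,330),interpolation=cv2.INTER_CUBIC)
cv2.imwrite('pics/w7.png',np.hstack([d['frame'][80:480:,100:540],np.vstack([b,np.zeros((70,360,3),np.uint8)])]))
g=cv2.cvtColor(d['frame'],cv2.COLOR_BGR2GRAY)
n,l,s,c=cv2.connectedComponentsWithStats((g<40).astype(np.uint8)*255)
for i in range(1,n):
    if 60<s[i,4]<800 and 270<c[i,0]<360 and c[i,1]<400:
        print(s[i,4],c[i].round(1),onplane(d,[c[i]],.036)[0,:2].round(4))
E
```

```text
time: 20.62
tool_pos: [0.6479, -0.1112, 0.0195]
tool_rot: [-0.0, 0.981, -0.193, 0.0]
contact_force: [-0.9, -0.8, 0.5]
gripper_width: 0.516
time: 22.62
tool_pos: [0.485, -0.3248, 0.1922]
tool_rot: [-0.0, 0.981, -0.193, 0.0]
contact_force: [0.9, -0.2, 0.1]
gripper_width: 1.0
582 [304.3  22.2] [ 0.5318 -0.1906]
326 [308.5  48.3] [ 0.5282 -0.2067]
291 [335.7 142.5] [ 0.5224 -0.2731]
291 [293.  142.9] [ 0.4928 -0.2612]
268 [335.5 176. ] [ 0.5131 -0.2961]
266 [293.7 176.3] [ 0.4834 -0.2841]
249 [294.5 208.3] [ 0.4742 -0.3072]
249 [335.3 208. ] [ 0.5038 -0.3191]
231 [295.2 238.8] [ 0.4649 -0.3301]
228 [335.1 238.6] [ 0.4945 -0.3421]
213 [296.  268.1] [ 0.4556 -0.3532]
213 [335.  267.8] [ 0.4853 -0.3651]
200 [296.6 296.1] [ 0.4464 -0.3761]
205 [334.9 295.9] [ 0.476  -0.3882]
```

View pics/w7.png

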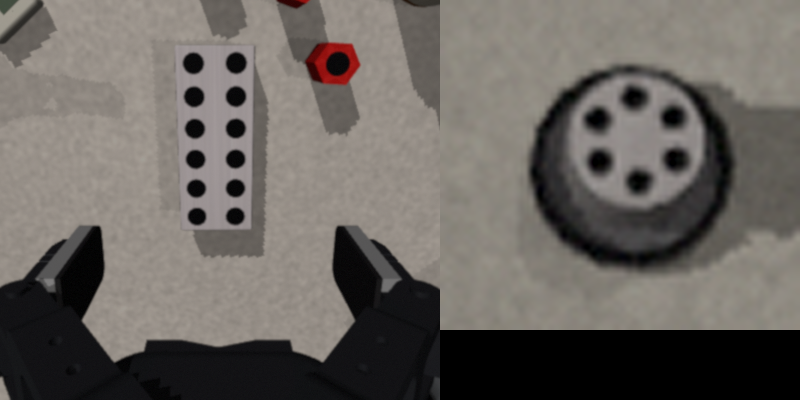

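The round is down in its tray, and the long block is centred at (484.4,-324.7) mm with jaws aligned.

```bash
python3 -m pendant '[[[0,0,0,-0.002,0,-0.2,1],[0,0,0,0,0,-0.2,1],[0,0,0,0,0,-0.15,1],[0,0,0,0,0,-0.1,1],[0,0,0,0,0,-0.05,1],[0,0,0,0,0,-0.02,1],[0,0,0,0,0,0,1],[0,0,0,0,0,0,0],[0,0,0,0,0,0,0],[0,0,0,0,0,0,0],[0,0,0,0,0,0,0],[0,0,0,0,0,0,0]]]'
```

```text
time: 24.22
tool_pos: [0.4848, -0.3256, 0.0131]
tool_rot: [0.0, 0.981, -0.193, 0.001]
contact_force: [-1.6, 0.4, 5.7]
gripper_width: 0.689
```

```bash
python3 -m pendant '[[[0,0,0,0,0,0.06,0],[0,0,0,0,0,0.2,0],[0,0,0,0,0,0.2,0],[0,0,0,0,0,0.2,0],[0,0,0,0,0,0.06,0],[0,0,0.0294,-0.0145,0.227,0,0],[0,0,0.0294,-0.0145,0.227,0,0],[0,0,0.0294,-0.0145,0.227,0,0],[0,0,0.0294,-0.0145,0.227,0,0],[0,0,0.0294,-0.0145,0.227,0,0],[0,0,0,-0.0145,0.227,0,0],[0,0,0,-0.0145,0.227,0,0],[0,0,0,-0.0145,0.227,0,0],[0,0,0,-0.0145,0.227,0,0],[0,0,0,-0.0145,0.227,0,0],[0,0,0,-0.0145,0.227,0,0],[0,0,0,0,0,0,0],[0,0,0,0,0,0,0]]]';  python3 - <<'E'
from h import *
d=grab('wrist','w8.png')
s=manip.state();p=s['tool_pos'];print(p,s['tool_rot'],s['gripper_width'])
C=np.array([.4448,.2986]);a=np.radians(4.5);R=np.array([[np.cos(a),-np.sin(a)],[np.sin(a),np.cos(a)]])
for x,y in((-42,87),(42,87),(42,-87),(-42,-87)): print(proj(d,[[*(C+R@(np.array([x,y])/1000)),.012]]))
g=cv2.cvtColor(d['frame'],cv2.COLOR_BGR2GRAY)
n,l,s,c=cv2.connectedComponentsWithStats((g<40).astype(np.uint8)*255)
w=np.array([c[i] for i in range(1,n) if 150<s[i,4]<2000 and 240<c[i,0]<390 and 150<c[i,1]<440])
W=onplane(d,w,p[2]-.0131+.036)
for a,b in zip(w,W): print(a.round(),b[:2].round(4))
E
```

```text
time: 26.48
tool_pos: [0.4431, 0.2987, 0.1891]
tool_rot: [0.001, 0.999, 0.037, -0.002]
contact_force: [0.6, -1.1, -4.8]
gripper_width: 0.693
[0.44350473 0.29830112 0.18961455] [ 8.60274548e-04  9.99341292e-01  3.62515285e-02 -1.43796678e-03] 0.6859166412903585
[[265.12999059 107.93332362]]
[[372.79982551 107.23850501]]
[[366.32759528 310.78883282]]
[[273.59721107 311.18390342]]
[268. 234.] [0.4254 0.335 ]
[368. 234.] [0.4572 0.3373]
[270. 305.] [0.4272 0.3103]
[365. 305.] [0.459  0.3127]
[273. 370.] [0.429  0.2856]
[363. 370.] [0.4609 0.288 ]
```

View pics/w8.png

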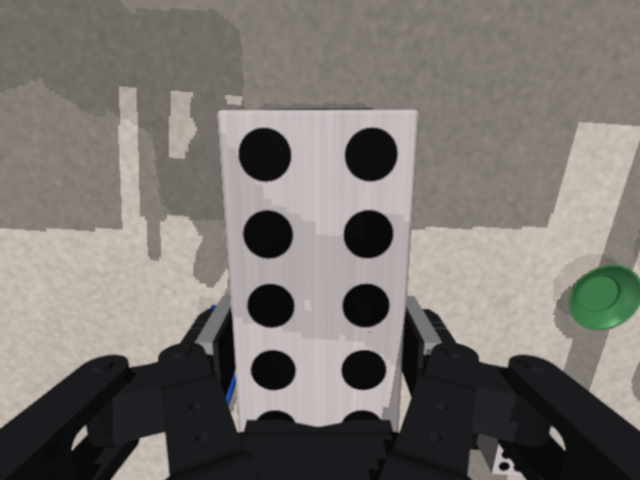

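The long block is held centred and aligned to the tray (its yaw 4.3°, tray 4.5°). The tray is hidden below it, but I know the tray position from the top view and there is 5–7 mm clearance each side.

```bash
python3 -m pendant '[[[0,0,0.001,0.003,-0.002,-0.2,0],[0,0,0,0,0,-0.2,0],[0,0,0,0,0,-0.15,0],[0,0,0,0,0,-0.06,0],[0,0,0,0,0,-0.03,0],[0,0,0,0,0,-0.01,0],[0,0,0,0,0,0,0],[0,0,0,0,0,0,0]]]';python3 -m pendant '[[[0,0,0,0,0,-0.01,0],[0,0,0,0,0,-0.01,0],[0,0,0,0,0,0,0]]]';python3 -m pendant '[[[0,0,0,0,0,-0.006,0],[0,0,0,0,0,0,0]]]'
```

```text
time: 27.52
tool_pos: [0.446, 0.2993, 0.0303]
tool_rot: [-0.0, 0.999, 0.038, 0.001]
contact_force: [0.7, 0.8, -5.3]
gripper_width: 0.689
time: 27.9
tool_pos: [0.4447, 0.2987, 0.0236]
tool_rot: [0.0, 0.999, 0.038, -0.0]
contact_force: [-0.5, -0.1, -5.1]
gripper_width: 0.686
time: 28.15
tool_pos: [0.445, 0.2987, 0.0224]
tool_rot: [0.0, 0.999, 0.038, -0.0]
contact_force: [-0.4, -1.2, -4.8]
gripper_width: 0.682
```

```bash
python3 -m pendant '[[[0,0,0,0,0,-0.006,0],[0,0,0,0,0,0,0]]]';python3 -m pendant '[[[0,0,0,0,0,-0.006,0],[0,0,0,0,0,0,0]]]';python3 -m pendant '[[[0,0,0,0,0,-0.004,0],[0,0,0,0,0,0,0]]]'
```

```text
time: 28.4
tool_pos: [0.445, 0.2987, 0.0209]
tool_rot: [0.0, 0.999, 0.038, -0.0]
contact_force: [0.3, -0.6, -5.4]
gripper_width: 0.687
time: 28.65
tool_pos: [0.445, 0.2987, 0.0194]
tool_rot: [0.0, 0.999, 0.038, -0.0]
contact_force: [-0.3, -0.9, -5.2]
gripper_width: 0.687
time: 28.9
tool_pos: [0.4453, 0.2989, 0.0191]
tool_rot: [0.0, 0.999, 0.038, 0.0]
contact_force: [-2.4, -1.4, 0.4]
gripper_width: 0.687
```

Contact at the predicted height. Now I release, retreat straight up and move aside, then check from both fixed cameras.

```bash
python3 -m pendant '[[[0,0,0,0,0,0,0.85],[0,0,0,0,0,0,1],[0,0,0,0,0,0,1],[0,0,0,0,0,0,1],[0,0,0,0,0,0.04,1],[0,0,0,0,0,0.15,1],[0,0,0,0,0,0.2,1],[0,0,0,0,0,0.2,1],[0,0,0,0,0,0.2,1],[0,0,0,0,-0.2,0,1],[0,0,0,0,-0.2,0,1],[0,0,0,0,-0.2,0,1],[0,0,0,0,-0.2,0,1],[0,0,0,0,-0.2,0,1],[0,0,0,0,-0.2,0,1],[0,0,0,0,-0.2,0,1],[0,0,0,0,-0.2,0,1],[0,0,0,0,-0.2,0,1],[0,0,0,0,0,0,1],[0,0,0,0,0,0,1]]]';  python3 - <<'E'
from h import *
t=grab('top');s=grab('side')
cv2.imwrite('pics/f1.png',cv2.resize(t['frame'][180:390,110:510],(800,420),interpolation=cv2.INTER_CUBIC))
cv2.imwrite('pics/f2.png',cv2.resize(s['frame'][120:370,160:460],(720,600),interpolation=cv2.INTER_CUBIC))
E
```

```text
time: 31.4
tool_pos: [0.445, -0.1509, 0.2164]
tool_rot: [-0.0, 0.999, 0.038, 0.0]
contact_force: [-0.5, -0.2, 0.0]
gripper_width: 0.995
```

View pics/f1.png

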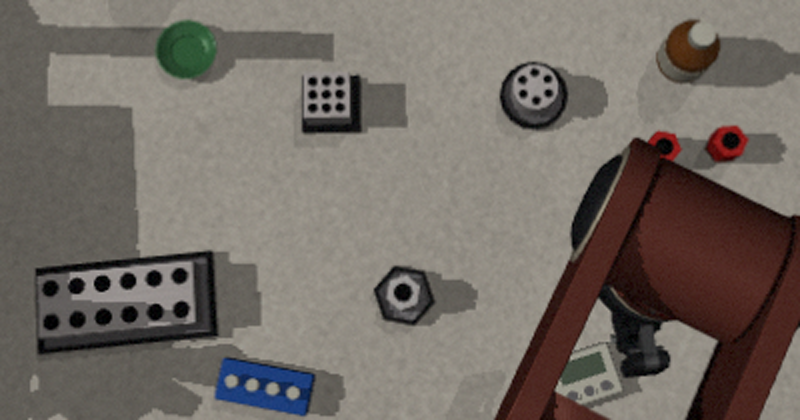

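View pics/f2.png

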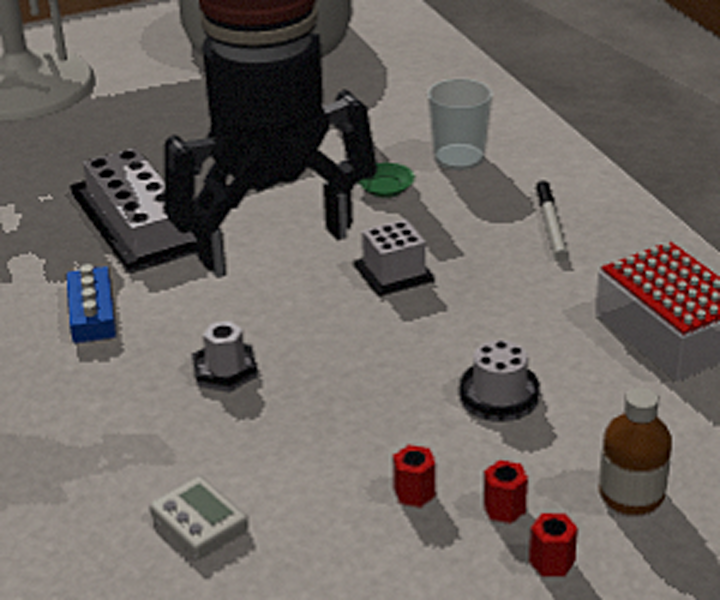

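All four blocks stand in their docks and the bystanders look untouched. A last numeric check on the block-top positions and heights, then I hand in.

```bash
python3 - <<'E'
from h import *
for nm in('top','side'):
    d=load(nm);g=cv2.cvtColor(d['frame'],cv2.COLOR_BGR2GRAY)
    n,l,s,c=cv2.connectedComponentsWithStats((g<50).astype(np.uint8)*255)
    for k,C,R in(('stud',(.6435,.0975),.018),('round',(.6485,-.1112),.019),('hex',(.4471,.0241),.008),('long',(.4448,.2986),.07)):
        P=[];
        for i in range(1,n):
            if 5<s[i,4]<120:
                q=onplane(d,[c[i]],.042)[0,:2]
                if np.hypot(*(q-C))<R+.004: P.append(q)
        P=np.array(P);print(nm,k,len(P),P.mean(0).round(4) if len(P) else '',np.round(P.max(0)-P.min(0),4) if len(P) else '')
print(manip.job_done())
E
```

```text
top stud 9 [0.6453 0.0992] [0.0276 0.0279]
top round 6 [ 0.6498 -0.1098] [0.0287 0.0259]
top hex 1 [0.4483 0.0247] [0. 0.]
top long 12 [0.4464 0.3007] [0.0414 0.126 ]
side stud 6 [0.6497 0.0981] [0.027  0.0281]
side round 6 [ 0.6499 -0.1103] [0.0292 0.0248]
side hex 1 [0.448  0.0243] [0. 0.]
side long 10 [0.4426 0.3098] [0.0383 0.1266]
the job is handed in; nothing more can be done
None
```

I took the pile apart and set the hex, round and long blocks in their own trays. The square block is pressed onto the stud plate. I handed the job in at about 31 s of robot time; no verdict was reported.

- **Seating:** Each block met the floor of its dock at the height I expected. The square went over the studs without catching and stopped flat on the plate, pressed to about 11 N.
- **Positions:** In the top camera every block centre, taken at seated height, is within about 3 mm of its dock centre. That is close to the 2 mm calibration error.
- **Side camera:** It agrees for the round and hex blocks. It reads off for the square (6 of 9 wells found) and the long block (10 of 12 found), because some wells were missed or hidden. I did not use those two averages as evidence.
- **Left alone:** The bottle, the dish and the red look-alikes look undisturbed in the final pictures. One red piece is hidden by the arm in the top view, but all three show in the side view.

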